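# Give the tube shaker a short run with its palm plate

### The arm

A 6-joint arm with a two-finger parallel gripper is mounted at the origin on the work surface. World frame = base frame: x ahead of the robot, y to its left, z up, the work surface at z = 0. Lengths are in m, angles in rad, forces in N, time in s.
With the tool pointing down it reaches from about 0.25 to 0.725 m from the base axis. Payload 4 kg.
Tool frame: the origin (TCP) lies midway between the tips of the shut fingers; the grasp point (between the pads) lies 19 mm behind it; z points along the fingers, y is the direction in which the jaws open and shut (so a half turn about z gives the same grasp; the last joint's range is limited). The gripper opens to 85 mm and grips with 20 to 120 N. Pads are 22 mm wide; open, the fingers measure 114 mm over their backs; the gripper's body (76 mm by 85 mm) begins 54 mm behind the grasp point. The pads swing forward as they close: fully open they stand 13 mm farther back than shut.
Start: joints at [1.158, 0.241, 0.005, 1.335, 0, 1.571], TCP at [0.201, 0.458, 0.231] pointing down, gripper open.
Joint ranges: [-2.72, 2.72], [-1.05, 1.87], [-1.09, 1.28], [-1.99, 2.15], [-1.42, 1.44], [-3.14, 3.14]. Speed limits (rad/s): [2.79, 2.79, 3.14, 3.14, 3.14, 3.14].

### API

Orientations are given as a unit quaternion [x, y, z, w].
In Python, from workcell import bot gives the robot as it stands.
- The arm moves only by the shell command python3 -m inch 'ROWS'. ROWS is JSON, a list of rows, each a list of 5 numbers: the shift along the tool's x, y, z scaled (see below), then the turn about the tool's z scaled (see below), then the closure, from 0 (fully open) to 1 (shut). A call has 1 to 10 rows; each row is the pose to reach, as a shift and turn from the pose commanded when the call began, along the tool's axes at that moment; what a row does not reach only later rows make up. The controller multiplies each number of a shift by 100 cm and each number of a turn by 120 degrees. A row lasts 1/8 s, in which the tool goes at most 62.5 mm and 10.7 degrees, less where a joint would pass 70% of its speed; a pose out of reach is approached as far as the arm can. A call with a number of a shift or a turn outside -1 to 1 is refused whole. A call with a gripper value outside its range is refused whole. The fingers move at their own pace and stop on an object; the grip force is fixed at half the most. Time passes only in rows, so rows that repeat a pose let the fingers close. It gives the time, the measured TCP pose, the force and the opening at its end, in the units of the state.
- bot.get_obs(): the state, without advancing time (a new reading comes with each control period).
- bot.camera(name): name is "scene" or "top"; returns the picture (420x560x3 uint8, red, green, blue); there is no depth.
- bot.calibration(name): a dict with "intrinsics" (3x3 intrinsics, pixels), "xyz" and "attitude" of the camera in the world. Camera axes: x right, y down, z forward; pixel columns grow to the right and rows downward; lengths in m; the calibration is good to about 2 mm. A picture is of the moment at which its call begins. calibration takes no time and is no camera call.
- bot.job_done(): hands the job in, once; it reports no verdict.
Trained networks look in the newest picture that a camera, given by its name, has taken for a name from the list of things; names that differ only in an ending like _2 or _b are one class to them, and where a whole thing is asked for, a point or a joint stands for the part that bears it (a point fixed in the world has none). Each returns a list of dicts, best first, with "score" (0 to 1); they miss things now and then, are a little off and sometimes report something else, mostly with a low value. They report only what shows in the picture. A call takes as long as a camera call.
- bot.masks_of(camera, target): "pixels" (420x560 bool, what is visible of it) and "extent" ([left, top, width, height] as shares, 0 to 1, of the picture: columns of its width, rows of its height, round what is visible of it).
- bot.spot_point(camera, target): "point" ([column, row] as shares, 0 to 1, of the picture: columns of its width, rows of its height: a listed point, or the origin of a listed thing).
The state is a dict: "clock": time; "joint_pos": joint angles; "joint_vel": joint speeds; "tau": joint torques, N m; "eef_pos": TCP position; "tool_rot": TCP orientation; "ft_force": force on the tool from outside, world axes, zero at the start; "ft_torque": the same for the moment, N m; "grip_width": finger opening in m.
Only numpy, scipy, OpenCV 4.12 (cv2) and the standard library are available. Lean on these libraries where they do the work, as an engineer would, in place of code of your own. Each camera call takes 0.05 s, during which the arm holds its last target.

### The job

Two spring-loaded palm switches stand on the lab bench, each a hinged plate that slopes up from its base; the one with the wide plate runs the tube shaker. Push the wide plate down until it lies level, keep it down for about two seconds, then let go so that it springs fully up again. Do not press the narrow plate and do not disturb the brown bottle.

Things in the scene. Friction and masses are not known exactly. Their poses are not given: they have to be found in the camera images.
- wide_press (a point): Push point on the wide palm switch's plate (aluminium, ribbed black pad, 84 mm wide, 120 mm from hinge to free edge; grey fixed base 150 x 96 mm). On the pad's top, mid-width, 95 mm from the hinge, 25 mm from the free edge; moves with the plate. z: plate normal, up; -x: from hinge to free edge, the high side. Hinge axis: height 34 mm, at (+95, 0, -9) mm here. Level, the pad's top is 43 mm high.
- wide_plate (a joint): Hinge angle of the wide plate (rad): 0 at rest, sloping up from the hinge at 0.5 rad (29 degrees); 0.5 when it lies level against its stop. A spring always returns it to 0: at the push point it takes roughly 2 N to start it and 8 N to hold it level. The switches' places and yaws vary and they may trade places.
- narrow_press (a point): The same point on the other palm switch, a bystander of the same make and length whose plate is only 40 mm wide (base 150 x 52 mm). Not to be pressed.
- narrow_plate (a joint): Hinge angle of the narrow plate (rad), 0 at rest, 0.5 level; the same spring.
- bottle_mid (a point): Centre, half-way up, of the dark brown closed bottle, a bystander standing loose on the bench: 54 mm across, 95 mm high, z up. Also on the bench, not listed: a white rack of test tubes far left (155 mm high), the grey tube shaker far right (140 mm high), a small dropper lying near the robot.

How it is judged:
On the way:
1. the wide plate is held level (within 10 degrees) for a second (value of joint wide_plate above 0.325 rad), for 1 s.
At the end, for the whole second after the job is handed in: After having been held level, the wide plate is back up (within 0.1 rad of its rest slope), the narrow plate is up too (within 0.1 rad), and the bottle stands upright (within 0.2 rad) within 30 mm of where it was (value of joint each of wide_plate, narrow_plate below 0.1 rad and distance of bottle_mid from where it was at the start of the episode below 0.03 m and angle between bottle_mid's own z axis and vertical below 0.2 rad); the robot touches nothing.
It fails at once if the narrow plate is pressed (by more than 0.17 rad) (value of joint narrow_plate above 0.17 rad).
It fails at once if the bottle is pushed more than 30 mm or knocked over (distance of bottle_mid from where it was at the start of the episode above 0.03 m or angle between bottle_mid's own z axis and vertical above 0.5 rad).
It also fails if it takes over 30 s, if anything falls off the work surface, if the arm or the gripper's body presses on something with over 40 N, if the wrist force passes 120 N, or if a joint passes its speed limit or range.

## Working session

There is one attempt and no reset: what is moved stays moved. The work goes in short steps, Python scripts to look and compute and a shell command to move; the robot and the scene stay as the last step left them, time stands still between calls to the robot, and variables do not carry over. Pictures are saved under pics/ and viewed, and the job is handed in when it is done.

```bash
mkdir -p pics; cat > h.py <<'E'
from workcell import bot
import numpy as np, cv2
from scipy.spatial.transform import Rotation as R
def cal(n):
    c=bot.calibration(n); K=np.array(c["intrinsics"]); a=np.array(c["attitude"],float)
    Rm=a if a.shape==(3,3) else R.from_quat(a).as_matrix()
    return K,np.array(c["xyz"]),Rm
def ray(n,px):
    K,p,Rm=cal(n); d=Rm@np.linalg.inv(K)@np.array([px[0],px[1],1.]); return p,d/np.linalg.norm(d)
def atz(n,px,z):
    p,d=ray(n,px); return p+d*(z-p[2])/d[2]
def proj(n,X):
    K,p,Rm=cal(n); u=K@(Rm.T@(np.array(X)-p)); return u[:2]/u[2]
E
python3 - <<'E'
from h import *
for n in("scene","top"):
    im=bot.camera(n); cv2.imwrite(f"pics/a_{n}.png",im[:,:,::-1]); print(n,bot.calibration(n))
    for t in("wide_press","narrow_press","bottle_mid"):
        for d in bot.spot_point(n,t)[:2]: print(t,d["score"],np.array(d["point"])*[560,420])
        for d in bot.masks_of(n,t)[:2]: print(' mask',d["score"],np.array(d["extent"])*[560,420,560,420])
o=bot.get_obs();print(o)
E
```

```text
scene {'intrinsics': array([[423.75712611,   0.        , 274.79883404],
       [  0.        , 423.75712611, 207.20965162],
       [  0.        ,   0.        ,   1.        ]]), 'xyz': array([ 1.28644535, -0.00668874,  0.7140141 ]), 'attitude': array([ 0.6466041 ,  0.65542977, -0.27026706, -0.28155048])}
wide_press 0.81 [206.528 182.994]
 mask 0.59 [185.92  173.082  53.2    59.01 ]
narrow_press 0.65 [341.208 174.594]
 mask 0.75 [330.624 166.992  19.992  53.592]
bottle_mid 0.74 [286.384 269.892]
 mask 0.66 [272.384 247.212  29.176  51.282]
top {'intrinsics': array([[508.47273331,   0.        , 281.48473722],
       [  0.        , 508.47273331, 203.77065142],
       [  0.        ,   0.        ,   1.        ]]), 'xyz': array([ 0.46785258, -0.01696459,  1.3620383 ]), 'attitude': array([ 0.70966657, -0.70174559,  0.04374503, -0.04486485])}
wide_press 0.68 [332.976 227.388]
 mask 0.93 [304.808 193.116  48.384  48.3  ]
narrow_press 0.59 [213.808 240.198]
 mask 0.63 [205.52  213.318  14.896  45.318]
bottle_mid 0.61 [264.992 147.882]
 mask 0.97 [254.912 139.02   25.592  25.62 ]
 mask 0.36 [306.208 196.182  46.088  43.89 ]
{'clock': 0.7, 'joint_pos': array([ 1.15797791e+00,  2.40532247e-01,  4.98777858e-03,  1.33519691e+00,
       -1.22011763e-06,  1.57078105e+00]), 'joint_vel': array([-0.00079468,  0.00065868,  0.00068798,  0.00202754,  0.00028443,
        0.00159257]), 'tau': array([-6.21397139e-04, -3.72075784e+01,  2.52643436e+01,  8.52966368e-04,
       -7.51476637e-05, -1.05051413e-05]), 'eef_pos': array([0.20059478, 0.4579925 , 0.23133567]), 'tool_rot': array([2.04939182e-01, 9.78774709e-01, 2.67646706e-05, 6.22779507e-06]), 'ft_force': array([-0.36691546,  0.05464437, -0.3616397 ]), 'ft_torque': array([-0.01215566,  0.00690024,  0.02030545]), 'grip_width': 0.08566705962213342}
```

View pics/a_scene.png

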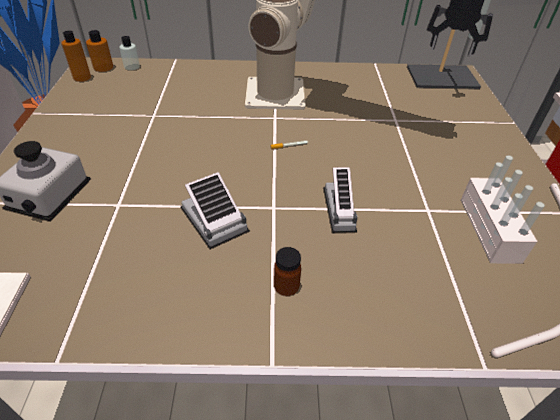

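View pics/a_top.png

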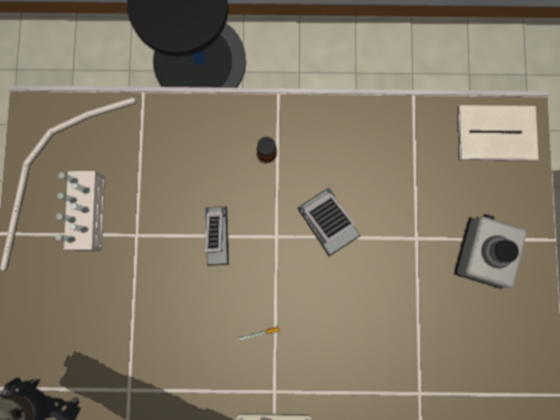

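```bash
python3 - <<'E'
from h import *
def tri(a,b):
    p,d=ray("scene",a);q,e=ray("top",b)
    t=np.linalg.lstsq(np.c_[d,-e],q-p,rcond=None)[0]
    A=p+d*t[0];B=q+e*t[1];return (A+B)/2,np.linalg.norm(A-B)
print(tri([206.5,183],[333,227.4]),tri([341.2,174.6],[213.8,240.2]),tri([286.4,269.9],[265,147.9]))
m=bot.masks_of("top","wide_plate")[0]
b=cv2.boxPoints(cv2.minAreaRect(np.argwhere(m["pixels"])[:,::-1].astype(np.float32)));print(m["score"],b)
E
```

```text
(array([ 0.57016375, -0.14715469,  0.09222744]), np.float64(0.007097655318184553)) (array([0.53434654, 0.15375049, 0.09414241]), np.float64(0.0004641889475462623)) (array([0.77995282, 0.02853251, 0.05521267]), np.float64(0.0049547773090374446))
0.74 [[302.8378  208.97295]
 [331.027   188.83781]
 [355.68918 223.36485]
 [327.49997 243.49998]]
```

```bash
cat > fit.py <<'E'
from h import *
from scipy.optimize import least_squares
obs=[]
# model in hinge frame: hinge at (hx,hy,.034), dir yaw -> free edge
def P(q,s,w,h=.009,th=.5):
    u=np.array([np.cos(q[2]),np.sin(q[2]),0]);v=np.array([-u[1],u[0],0])
    return np.array([q[0],q[1],.034])+u*(s*np.cos(th)-h*np.sin(th))+v*w+np.array([0,0,s*np.sin(th)+h*np.cos(th)])
def fit(press_s,press_t,hw,q0):
    ms={n:None for n in("scene","top")}
    def outline(n,q):
        c=np.array([proj(n,P(q,s,w,h)) for s in(0,.12) for w in(-hw,hw) for h in (0.002,.009)],np.float32)
        return cv2.convexHull(c)[:,0]
    return outline
E
python3 - <<'E'
from h import *; from fit import *
hw=.042
ims={}
M={}
for n in("scene","top"):
    m=bot.masks_of(n,"wide_plate")
    ims[n]=bot.camera(n); M[n]=m[0]["pixels"]; print(n,m[0]["score"],M[n].sum())
pr={"scene":[206.5,183],"top":[333,227.4]}
outl=fit(None,None,hw,None)
from scipy.optimize import minimize
def cost(q):
    c=0
    for n in M:
        S=8; a=np.zeros((420*S//4,560*S//4),np.uint8)
        z=np.zeros((840,1120),np.uint8); cv2.fillConvexPoly(z,np.round(outl(n,q)*2*16).astype(int).astype(np.int32),1,shift=4)
        m=cv2.resize(M[n].astype(np.uint8),(1120,840),interpolation=0)
        c+=1-(z&m).sum()/(z|m).sum()
        c+=.01*np.linalg.norm(proj(n,P(q,.095,0))-pr[n])
    return c
best=None
for yaw in np.arange(-np.pi,np.pi,.4):
    pp=np.array([.57,-.147]); q=[pp[0]-.08*np.cos(yaw),pp[1]-.08*np.sin(yaw),yaw]
    r=minimize(cost,q,method="Nelder-Mead",options=dict(initial_simplex=np.array([q]+[np.array(q)+d for d in ([.03,0,0],[0,.03,0],[0,0,.3])])))
    print(round(yaw,2),r.fun,r.x)
    if best is None or r.fun<best.fun: best=r
q=best.x; print("Q",q,"press",P(q,.095,0),"level",P(q,.095,0,th=0))
out=[]
for n in M:
    im=ims[n][:,:,::-1].copy(); im=cv2.resize(im,None,fx=4,fy=4,interpolation=2)
    cv2.polylines(im,[np.round((outl(n,q)+.5)*4).astype(np.int32)],1,(0,0,255),1)
    c=proj(n,P(q,.095,0));cv2.circle(im,tuple(int(v*4+2) for v in c),4,(0,255,0),-1)
    x,y=int(c[0]*4),int(c[1]*4); out.append(im[y-200:y+300,x-200:x+200])
cv2.imwrite("pics/fit.png",np.hstack(out))
E
```

```text
scene 0.74 1913
top 0.74 1373
-3.14 0.17827694531766747 [ 0.64161471 -0.10716118 -2.5518823 ]Traceback (most recent call last):
  File "<stdin>", line 23, in <module>
    res = _minimize_neldermead(fun, x0, args, callback, bounds=bounds,
                               **options)
    fxr = func(xr)
    fx = function(np.copy(x), *(wrapper_args + args))
  File "<stdin>", line 15, in cost
  File "fit.py", line 11, in outline
    c=np.array([proj(n,P(q,s,w,h)) for s in(0,.12) for w in(-hw,hw) for h in (0.002,.009)],np.float32)
                ~~~~^^^^^^^^^^^^^^
  File "h.py", line 13, in proj
    K,p,Rm=cal(n); u=K@(Rm.T@(np.array(X)-p)); return u[:2]/u[2]
           ~~~^^^
  File "h.py", line 5, in cal
    c=bot.calibration(n); K=np.array(c["intrinsics"]); a=np.array(c["attitude"],float)
ValueError: time passes only in moves, steps and waits
```

```bash
sed -i 's/^def cal/import functools\n@functools.lru_cache\ndef cal/' h.py
python3 - <<'E'
from h import *; from fit import *
q=np.array([0.6416,-0.10716,-2.5519]);outl=fit(0,0,.042,0)
print("press",P(q,.095,0),"level",P(q,.095,0,th=0),"edge",P(q,.12,0), "clock",bot.get_obs()["clock"])
out=[]
for n in("scene","top"):
    im=cv2.imread(f"pics/a_{n}.png"); im=cv2.resize(im,None,fx=4,fy=4,interpolation=2)
    cv2.polylines(im,[np.round((outl(n,q)+.5)*4).astype(np.int32)],1,(0,0,255),1)
    c=proj(n,P(q,.095,0));cv2.circle(im,tuple(int(v*4+2) for v in c),4,(0,255,0),-1)
    x,y=int(c[0]*4),int(c[1]*4); out.append(im[y-250:y+250,x-200:x+200])
cv2.imwrite("pics/fit.png",np.hstack(out))
o=bot.get_obs();Rt=R.from_quat(o["tool_rot"]);print(Rt.as_matrix().round(3))
for z in(.2,.12):
  print(z,Rt.inv().apply(np.r_[P(q,.095,0)[:2],z]-o["eef_pos"]).round(4))
E
```

```text
press [ 0.57589604 -0.15112321  0.08744367] level [ 0.56264439 -0.15999003  0.043     ] edge [ 0.55766182 -0.16332393  0.09942931] clock 0.95
[[-0.916  0.401  0.   ]
 [ 0.401  0.916  0.   ]
 [-0.     0.    -1.   ]]
0.2 [-0.5881 -0.4074  0.0313]
0.12 [-0.5881 -0.4074  0.1113]
```

View pics/fit.png

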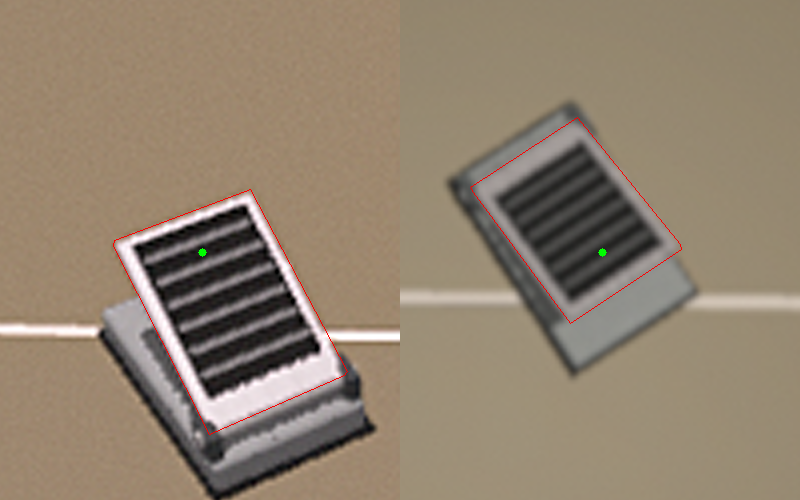

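The fitted outline matches both views: the wide plate's pad centres near (206,183) in the scene image and (333,227) in the top image. The free edge faces the robot. The narrow plate is on the robot's left, and the bottle is beyond both.

```bash
python3 -m inch '[[-0.584,-0.415,0.03,0,1],[-0.584,-0.415,0.03,0,1],[-0.584,-0.415,0.03,0,1],[-0.584,-0.415,0.03,0,1],[-0.584,-0.415,0.03,0,1],[-0.584,-0.415,0.03,0,1],[-0.584,-0.415,0.03,0,1],[-0.584,-0.415,0.03,0,1],[-0.584,-0.415,0.03,0,1],[-0.584,-0.415,0.03,0,1]]'
```

```text
clock: 2.2
eef_pos: [0.5227, -0.0795, 0.2053]
tool_rot: [0.205, 0.979, 0.0, 0.0]
ft_force: [1.1, 0.9, 0.3]
grip_width: -0.0
```

```bash
python3 -m inch '[[-0.06,-0.042,0.05,0,1],[-0.06,-0.042,0.05,0,1],[-0.06,-0.042,0.05,0,1],[-0.06,-0.042,0.05,0,1]]'; python3 - <<'E'
from h import *
o=bot.get_obs();Rt=R.from_quat(o["tool_rot"]);print(o["eef_pos"],Rt.inv().apply(np.r_[.569,-.156,.11]-o["eef_pos"]).round(4))
im=bot.camera("scene");cv2.imwrite("pics/b.png",cv2.resize(im[100:300,120:390,::-1],None,fx=2.5,fy=2.5))
E
```

```text
clock: 2.7
eef_pos: [0.5597, -0.1396, 0.1556]
tool_rot: [0.205, 0.979, 0.0, -0.0]
ft_force: [-0.2, -0.5, -0.7]
grip_width: 0.0
[ 0.55971477 -0.13955649  0.15558996] [-0.0151 -0.0114  0.0456]
```

View pics/b.png

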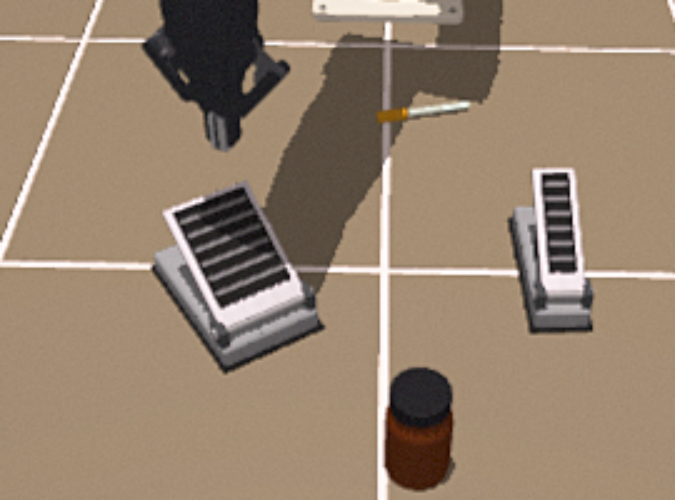

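Shut fingers at about (222,140) in the crop, above the plate's high end; the switches and bottle are undisturbed. Next I line up and lower.

```bash
python3 -m inch '[[-0.015,-0.011,0.02,0,1],[-0.015,-0.011,0.045,0,1],[-0.015,-0.011,0.06,0,1],[-0.015,-0.011,0.075,0,1],[-0.015,-0.011,0.09,0,1],[-0.015,-0.011,0.1,0,1],[-0.015,-0.011,0.1,0,1]]'
```

```text
clock: 3.62
eef_pos: [0.5695, -0.1567, 0.056]
tool_rot: [0.205, 0.979, -0.001, 0.001]
ft_force: [-1.8, -1.9, 8.3]
grip_width: 0.0004
```

```bash
python3 -m inch '[[0,0,0.006,0,1],[0,0,0.011,0,1],[0,0,0.011,0,1]]'; python3 - <<'E'
from h import *
im=bot.camera("scene");cv2.imwrite("pics/c.png",cv2.resize(im[100:300,120:390,::-1],None,fx=2.5,fy=2.5))
E
```

```text
clock: 4.0
eef_pos: [0.5692, -0.1573, 0.0456]
tool_rot: [0.205, 0.979, -0.001, 0.001]
ft_force: [-4.3, -2.2, 9.3]
grip_width: 0.0002
```

View pics/c.png

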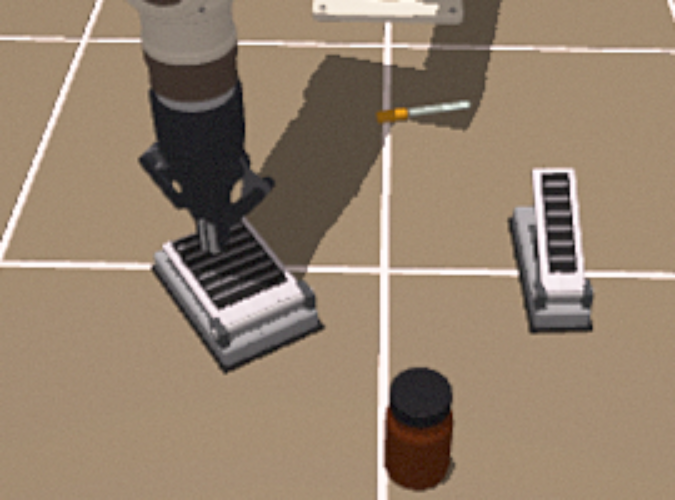

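The fingertips (about (215,250) in the crop) hold the plate practically level. I'll push slightly further and hold for about 2 s.

```bash
python3 -m inch '[[0,0,0.003,0,1],[0,0,0.003,0,1],[0,0,0.003,0,1],[0,0,0.003,0,1],[0,0,0.003,0,1],[0,0,0.003,0,1],[0,0,0.003,0,1],[0,0,0.003,0,1],[0,0,0.003,0,1],[0,0,0.003,0,1]]'; python3 -m inch '[[0,0,0,0,1],[0,0,0,0,1],[0,0,0,0,1],[0,0,0,0,1],[0,0,0,0,1],[0,0,0,0,1]]'
```

```text
clock: 5.3
eef_pos: [0.5692, -0.1574, 0.0431]
tool_rot: [0.205, 0.979, -0.002, 0.001]
ft_force: [-3.9, -3.1, 8.8]
grip_width: 0.0
clock: 6.05
eef_pos: [0.5691, -0.1574, 0.0431]
tool_rot: [0.205, 0.979, -0.002, 0.001]
ft_force: [-4.6, -2.2, 10.0]
grip_width: -0.0001
```

Held about 2 s at z = 43 mm, which is the level height. Releasing straight up.

```bash
python3 -m inch '[[0,0,-0.015,0,1],[0,0,-0.035,0,1],[0,0,-0.06,0,1],[0,0,-0.1,0,1],[0,0,-0.14,0,1],[0,0,-0.17,0,1],[0,0,-0.17,0,1],[0,0,-0.17,0,1]]'; python3 - <<'E'
from h import *
for n in("scene","top"):
    im=bot.camera(n);cv2.imwrite(f"pics/d_{n}.png",im[:,:,::-1])
    for t in("wide_press","narrow_press","bottle_mid"):
        for d in bot.spot_point(n,t)[:1]: print(n,t,d["score"],np.array(d["point"])*[560,420])
cv2.imwrite("pics/d.png",cv2.resize(cv2.imread("pics/d_scene.png")[100:300,120:390],None,fx=2.5,fy=2.5))
print(bot.get_obs()["ft_force"])
E
```

```text
clock: 7.05
eef_pos: [0.5689, -0.1557, 0.2106]
tool_rot: [0.205, 0.979, 0.0, -0.0]
ft_force: [-1.2, -0.1, -0.8]
grip_width: 0.0002
scene wide_press 0.58 [206.696 185.682]
scene narrow_press 0.6 [341.992 176.694]
scene bottle_mid 0.72 [287.784 270.984]
top wide_press 0.59 [334.712 228.396]
top narrow_press 0.57 [214.088 239.484]
top bottle_mid 0.6 [265.496 151.494]
[ 0.54403627 -0.27125606  0.04651657]
```

View pics/d.png

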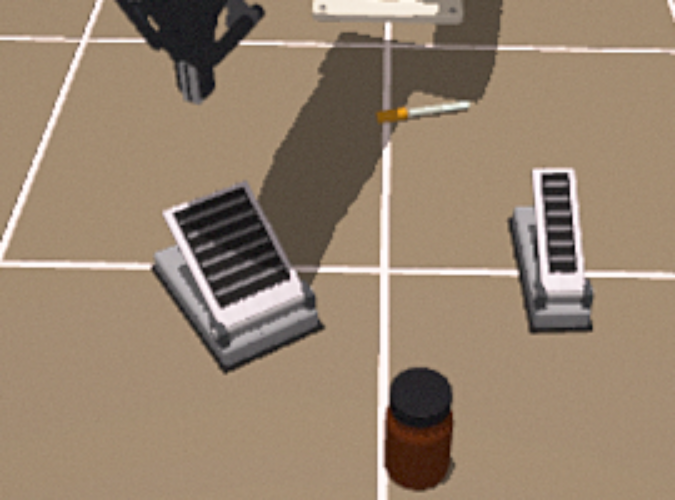

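The wide plate is fully up again, with its free edge at about (205,197) in the crop as before. The narrow plate and bottle haven't moved, and the fingers are clear.

```bash
python3 -c "
from workcell import bot
print(bot.job_done())"
```

```text
the job is handed in; nothing more can be done
None
```

I pressed the wide palm switch level with the shut fingertips, held it for about 2 s, then lifted straight off so that it sprang back up. I then handed the job in at about 7.5 s on the robot's clock.

- **Hold:** the fingertips were 43–46 mm above the bench during the hold; the pad's top is 43 mm high when level. The upward force was about 9–10 N.
- **After release:** the wide plate is back at its rest slope in the picture. The narrow plate and the bottle look the same as before. The fingers are about 210 mm above the bench and the wrist force reads near zero.
- **Checks that disagreed:** the networks' points before and after the press agree to within about 1–4 pixels. The largest shift was 3.6 pixels (about 9 mm), for the bottle in the top view. I put that down to detector noise, because the bottle looks unmoved in the close-up scene pictures.
- **Not measured:** there is no direct reading of the hinge angle, so "level" and "fully up" rest on fingertip height, force and pictures.

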